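# Fill the counter display trays

### The arm

A 6-joint arm with a two-finger parallel gripper is mounted at the origin on the work surface. World frame = base frame: x ahead of the robot, y to its left, z up, the work surface at z = 0. Lengths are in mm, angles in degrees, forces in N, time in s.
With the tool pointing down it reaches from about 350 to 850 mm from the base axis. Payload 8.1 kg.
Tool frame: the origin (TCP) lies at the very end of the fingers, on their centre line; the grasp point (between the pads) lies 19 mm behind it (r.grip_point_offset is the distance from the TCP to the grasp point, in mm); z points along the fingers, y is the line along which they close (so a half turn about z gives the same grasp; the last joint's range is limited). The gripper opens to 85 mm and grips with 20 to 120 N. Pads are 22 mm wide; open, the fingers measure 114 mm over their backs; the gripper's body (76 mm by 85 mm) begins 54 mm behind the grasp point. The pads swing forward as they close: fully open they stand 13 mm farther back than shut.
Start: joints at [62.315, 7.471, 85.268, -0, 87.261, -4.893], TCP at [232.414, 553.163, 231.292] pointing down, gripper open.
Joint ranges: [-169.43, 169.43], [-51.17, 129.36], [1.28, 143.12], [-76.62, 256.62], [0, 156.53], [-152.29, 152.29]. Speed limits (degrees/s): [136.94, 136.94, 159.86, 180, 180, 180].

### API

Orientations are given as [roll, pitch, yaw] about the fixed x, y, z axes, in that order (R = Rz(yaw) Ry(pitch) Rx(roll)).
In Python, from bench import status, eyes, r gives the robot as it stands.
- The arm moves only by the shell command python3 -m handwheel 'ROWS' [FORCE]. ROWS is a JSON object whose one key "series" holds a list that holds one entry, the list of rows, each a list of 7 numbers: the shift along the tool's x, y, z in cm, then the turn, a rotation vector about the tool's x, y, z in rad, then the opening, from 0 (shut) to 1 (fully open). In form: {"series": [[[tx, ty, tz, rx, ry, rz, claw], ...]]}. A call has 1 to 12 rows; each row is the pose to reach, as a shift and turn from the pose commanded when the call began, along the tool's axes at that moment; what a row does not reach only later rows make up. A row lasts 1/8 s, in which the tool goes at most 62.5 mm and 10.7 degrees, less where a joint would pass 70% of its speed; a pose out of reach is approached as far as the arm can. A call with a gripper value outside its range is refused whole. The fingers move at their own pace and stop on an object; FORCE is the grip in N (left out, the last holds). Time passes only in rows, so rows that repeat a pose let the fingers close. It gives the time, the measured TCP pose, the force, the opening and the grip force at its end, in the units of the state.
- status.sense(): the state, without advancing time (a new reading comes with each control period).
- eyes.snapshot(name): name is "side" or "top"; returns a dict with "img" (420x560x3 uint8, red, green, blue), "mtx" (3x3 intrinsics, pixels), "R" (3x3) and "t" (3): a world point X has camera coordinates R X + t. Camera axes: x right, y down, z forward; pixel columns grow to the right and rows downward; lengths in mm; the calibration is good to about 2 mm. A picture is of the moment at which its call begins. There is no depth.
- r.hand_in(): hands the job in; it is judged then, once.
The state is a dict: "time": time; "joint_pos": joint angles; "qd": joint speeds; "joint_efforts": joint torques, N m; "tool_pos": TCP position; "tcp_rot": TCP orientation; "ft_force": force on the tool from outside, world axes, zero at the start; "wrist_torque": the same for the moment, N m; "finger_gap": finger opening in mm; "grip_force": force on a finger pad.
Only numpy, scipy, OpenCV 4.12 (cv2) and the standard library are available. Lean on these libraries where they do the work, as an engineer would, in place of code of your own. Each camera call takes 0.05 s, during which the arm holds its last target. There are 200 camera calls.

### The job

Fill the counter display: put the larger carton, the smaller carton, the stapler and the roll of tape each into the grey tray shaped and sized for it, lying flat on the tray's floor, right way up and square with the tray, the tape roll over the post of the round tray. Leave the pot of pens and the pile of notebooks where they are.

Things in the scene. Friction and masses are not known exactly. Their poses are not given: they have to be found in the camera images.
- carton_large: The larger of two closed brown cardboard cartons with a grey band round one end and a white patch on top: 96 x 56 x 30 mm, about 0.16 kg, loose, lying flat. Origin at the centre of its underside; long side along its x, short along its y, z up. Keep fingertips above the tray's rim: hold it in its upper half (fingertips at least 11 mm above its underside).
- carton_small: The smaller of two closed brown cardboard cartons with a grey band round one end and a white patch on top: 58 x 40 x 30 mm, about 0.07 kg, loose, lying flat. Origin at the centre of its underside; long side along its x, short along its y, z up. Keep fingertips above the tray's rim: hold it in its upper half (fingertips at least 11 mm above its underside).
- stapler: Black desk stapler standing on its base, closed, rigid, loose, about 0.2 kg: 120 mm long, base 34 mm wide and 10 mm thick, upper arm 26 mm wide from 32 to 52 mm height (its top). Origin at the centre of its underside; long side along its x, z up. Pinch the arm across its y from above.
- tape: Roll of tan masking tape lying flat, loose, about 0.06 kg: 60 mm outside diameter, 36 mm hole, 30 mm high. Origin on its axis at the underside, z along the axis. Keep fingertips above the tray's rim: hold it in its upper half (fingertips at least 11 mm above its underside).
- tray_large: Fixed grey plastic display tray screwed to the counter: light grey 3 mm floor, dark grey 4 mm thick rim whose top is 8 mm above the counter. Origin at the centre of its underside, on the counter. Broad rectangular recess 116 x 76 mm for the larger carton: long side along its x, short along its y, z up. 
- tray_small: Fixed grey plastic display tray screwed to the counter: light grey 3 mm floor, dark grey 4 mm thick rim whose top is 8 mm above the counter. Origin at the centre of its underside, on the counter. Smallest rectangular recess 78 x 60 mm for the smaller carton: long side along its x, short along its y, z up. 
- tray_long: Fixed grey plastic display tray screwed to the counter: light grey 3 mm floor, dark grey 4 mm thick rim whose top is 8 mm above the counter. Origin at the centre of its underside, on the counter. Long narrow recess 140 x 54 mm for the stapler: long side along its x, short along its y, z up. 
- tray_round: Fixed grey plastic display tray screwed to the counter: light grey 3 mm floor, dark grey 4 mm thick rim whose top is 8 mm above the counter. Origin at the centre of its underside, on the counter. Round recess 80 mm across, for the tape roll, with a post in its centre 16 mm in diameter whose top is 20 mm above the counter; the roll goes over the post.
- pen_pot: Bystander, loose: white round pot 76 mm across and 100 mm high with pens up to 180 mm high, to the left of the work. Origin at the centre of its underside.
- notebooks: Bystander, loose: a flat pile of notebooks 110 x 150 x 30 mm (short side along its x), to the right of the work. Origin at the centre of its underside.

How it is judged:
By the outcome, as a careful person would: the job done as asked, in the order asked, and still so for the second after the job is handed in, with the robot touching nothing.
It also fails if it takes over 99 s, if anything falls off the work surface, if the arm or the gripper's body presses on something with over 40 N, if the wrist force passes 120 N, or if a joint passes its speed limit or range.

## Working session

There is one attempt and no reset: what is moved stays moved. The work goes in short steps, Python scripts to look and compute and a shell command to move; the robot and the scene stay as the last step left them, time stands still between calls to the robot, and variables do not carry over. Pictures are saved under pics/ and viewed, at most 14 in all, crops included, and the job is handed in when it is done.

```bash
ls; mkdir -p pics; python3 - <<'E'
from bench import status, eyes, r
import cv2
s=status.sense();print(s)
for n in("top","side"):
    c=eyes.snapshot(n);cv2.imwrite(f"pics/{n}0.png",c["img"][:,:,::-1]);print(n,c["mtx"].tolist(),c["R"].tolist(),c["t"])
E
```

```text
pics
{'time': 0.0, 'joint_pos': array([ 6.23145119e+01,  7.51537539e+00,  8.53315579e+01,  8.93835010e-04,
        8.72611582e+01, -4.89473198e+00]), 'qd': array([-0.00536862, -0.08016321,  0.03081777,  0.03773048, -0.05599535,
       -0.05879856]), 'joint_efforts': array([-8.53048768e-04, -5.69408333e+01, -5.00539541e+01, -4.93176558e-04,
        1.48686091e-02,  1.18070452e-05]), 'tool_pos': array([232.14726659, 552.65797348, 230.21980838]), 'tcp_rot': array([-1.79892379e+02, -1.01124147e-02,  1.57209191e+02]), 'ft_force': array([-0.36240365,  0.88338911, -0.96851757]), 'wrist_torque': array([-0.05361167, -0.00638546,  0.08039152]), 'grip_force': 0.0, 'finger_gap': 85.38766987872184}
top [[407.7177055991382, 0.0, 278.8278848163437], [0.0, 407.7177055991382, 202.42136887807808], [0.0, 0.0, 1.0]] [[0.008488620585339748, -0.9998445587334511, -0.015453209752941191], [-0.9868984452927688, -0.005886719389795393, -0.16123524804936856], [0.16111921672871224, 0.016619413525634986, -0.98679501067587]] [  -1.90819553  556.70237115 1009.97139367]
side [[437.16809503169424, 0.0, 281.0974235394746], [0.0, 437.16809503169424, 208.45391219594148], [0.0, 0.0, 1.0]] [[0.8454938454133729, -0.5339742352359726, 0.0034166463477758448], [-0.3945039032683692, -0.6289432906638868, -0.6699231354677213], [0.3598705707252663, 0.5650680076177024, -0.7424226014156837]] [-466.18481753  248.87744059  998.50780516]
```

View pics/top0.png

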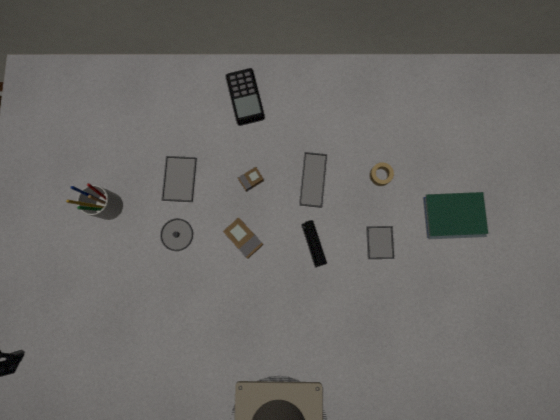

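View pics/side0.png

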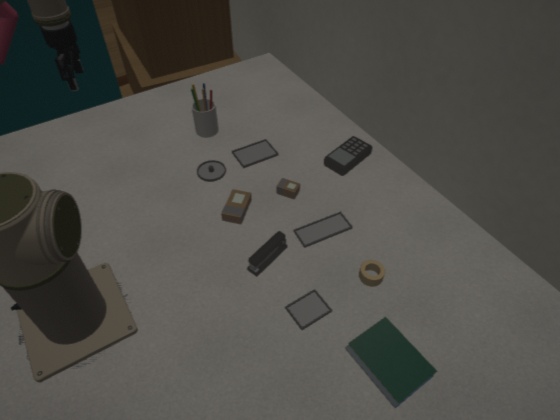

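```bash
cat > h.py <<'E'
import numpy as np,cv2
from bench import status,eyes,r
def cast(c,px,z):
    px=np.atleast_2d(px).astype(float);d=np.c_[px,np.ones(len(px))]@np.linalg.inv(c["mtx"]).T@c["R"]
    o=-c["R"].T@c["t"];return (o+d*((z-o[2])/d[:,2])[:,None])[:,:2]
def proj(c,X):
    p=(np.atleast_2d(X)@c["R"].T+c["t"])@c["mtx"].T;return p[:,:2]/p[:,2:]
def mask(c):
    im=c["img"].astype(np.float32);g=im.mean(2);bg=cv2.medianBlur(g.astype(np.uint8),5)
    bg=cv2.blur(cv2.medianBlur(bg,101),(41,41)).astype(np.float32)
    sat=im.max(2)-im.min(2)
    return (((g<bg*0.85)|(sat>22))*255).astype(np.uint8)
def blobs(c,m,z,amin=150):
    out=[]
    cs,_=cv2.findContours(m,cv2.RETR_EXTERNAL,cv2.CHAIN_APPROX_NONE)
    for k in cs:
        if cv2.contourArea(k)<amin: continue
        (x,y),(w,h),a=cv2.minAreaRect(cast(c,k[:,0],z).astype(np.float32))
        if w<h: w,h,a=h,w,a+90
        u=k[:,0].mean(0);out.append((u.round(),np.round([x,y,w,h,(a+90)%180-90],1),k))
    return out
E
python3 - <<'E'
from h import *
for n in("top","side"):
    c=eyes.snapshot(n);m=mask(c)
    for z in(8,15,30):
        print(n,z)
        for u,b,k in blobs(c,m,z):
            if b[2]<200:print(u,b)
    v=c["img"][:,:,::-1].copy();cv2.drawContours(v,[b[2] for b in blobs(c,m,15)],-1,(0,0,255),1)
    if n=="top":cv2.imwrite("pics/t1.png",cv2.resize(v[140:275,150:410],None,fx=3,fy=3,interpolation=0))
    else:cv2.imwrite("pics/s1.png",cv2.resize(v[125:335,180:400],None,fx=2.8,fy=2.8,interpolation=0))
E
```

```text
top 8
[277. 412.] [ 45.9   1.8 135.7  48.7 -89.2]
[  9. 361.] [148.2 678.   63.9  61.5   6.8]
[380. 242.] [ 458.2 -263.5   87.1   70.6    1.4]
[314. 243.] [455.1 -89.2 124.3  36.5  18.1]
[242. 238.] [468.   98.1 101.3  58.6  43. ]
[176. 235.] [475.6 274.6  88.9  87.1  74.5]
[455. 215.] [ 532.1 -464.7  163.8  121.   -87.4]
[ 92. 201.] [564.7 500.4 159.3  80.3  72.1]
[250. 179.] [627.2  80.3  61.   48.  -56.8]
[381. 174.] [ 642.3 -273.9   69.    58.7  -44.8]
[179. 179.] [627.3 274.4 126.6  88.1  -2.7]
[313. 179.] [627.1 -88.3 150.5  64.   -5.6]
[245.  97.] [863.9 100.8 162.   84.5  14.3]
top 15
[277. 412.] [ 48.1   1.7 134.8  48.4 -89.2]
[  9. 361.] [149.8 673.5  63.5  61.2   6.8]
[380. 242.] [ 457.7 -261.9   86.5   70.2    1.4]
[314. 243.] [454.6 -88.7 123.5  36.3  18.1]
[242. 238.] [467.5  97.4 100.7  58.2  43. ]
[176. 235.] [475.1 272.7  88.3  86.5  74.5]
[455. 215.] [ 531.2 -461.7  162.7  120.2  -87.4]
[ 92. 201.] [563.6 497.  158.3  79.8  72.1]
[250. 179.] [625.6  79.7  60.6  47.6 -56.8]
[381. 174.] [ 640.6 -272.2   68.5   58.3  -44.8]
[179. 179.] [625.7 272.5 125.8  87.6  -2.7]
[
[... 1652 characters left out ...]
  81. ]
[211. 171.] [472.6 265.1  94.5  86.   65.1]
[254. 153.] [622.4 265.5 128.   93.   -2.7]
[347. 156.] [861.5 103.8 177.2  98.   13.9]
side 30
[391. 361.] [ 526.  -461.   153.2  124.1  -87.2]
[308. 309.] [ 449.3 -275.3   87.4   70.7    1.6]
[371. 273.] [ 632.  -276.6   78.1   58.6   39.7]
[534. 265.] [ 992.  -468.9  155.9   44.    88.9]
[267. 253.] [453.2 -93.3 144.8  54.2  18.8]
[322. 229.] [ 614.1 -104.   149.    66.9   -6.1]
[236. 206.] [461.4  85.5 119.3  66.1  43.4]
[288. 188.] [617.   68.2  68.2  65.5 -57.1]
[ 14. 190.] [-32.7 475.2 161.4  83.2  81. ]
[211. 171.] [466.9 249.7  92.9  84.6  65.1]
[254. 153.] [614.2 250.  125.8  91.4  -2.7]
[347. 156.] [849.3  91.1 174.2  96.4  13.9]
```

View pics/t1.png

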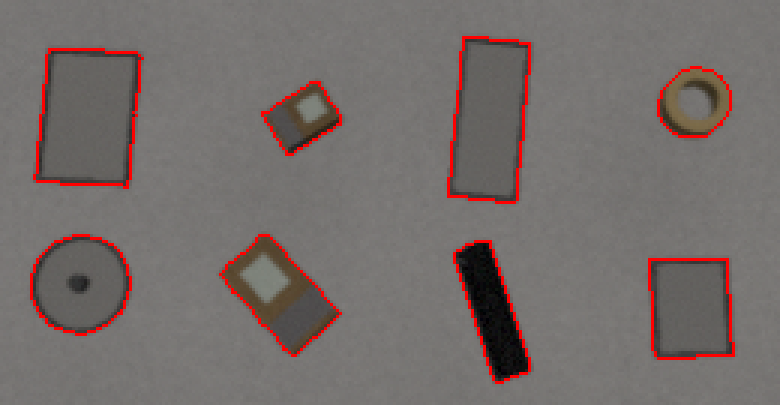

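View pics/s1.png

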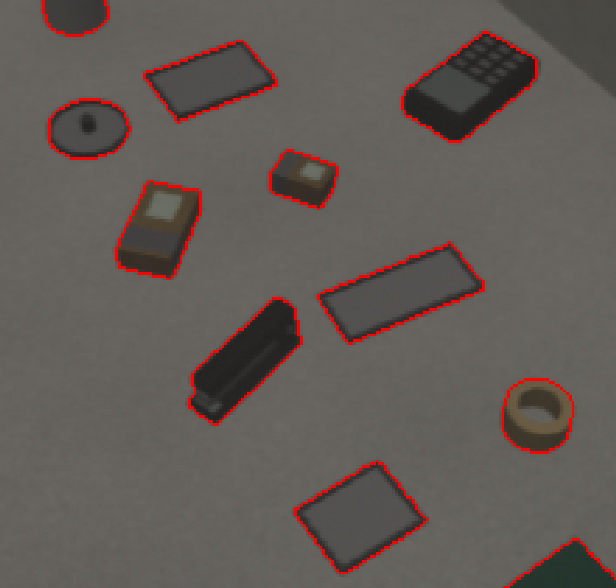

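```bash
cat >> h.py <<'E'
def go(x,y,z,yaw):
    s=status.sense();p=s["tool_pos"];a=np.radians(s["tcp_rot"][2]);d=np.array([x,y,z])-p
    dy=(yaw-np.degrees(a)+180)%360-180
    print("t",round(s["time"],1),"at",p.round(1),s["tcp_rot"].round(1),"gap",round(s["finger_gap"],1),"F",s["ft_force"].round(1))
    print("row",round((d[0]*np.cos(a)+d[1]*np.sin(a))/10,2),round((d[0]*np.sin(a)-d[1]*np.cos(a))/10,2),round(-d[2]/10,2),"rz",round(-np.radians(dy),3))
E
python3 -c "
from h import *
go(467.4,97.6,110,223)"
```

```text
t 0.2 at [232.3 552.9 230.6] [-179.9   -0.   157.2] gap 85.2 F [-0.3 -0.  -0.4]
row -39.31 -32.86 12.06 rz -1.148
```

```bash
python3 -m handwheel '{"series": [[[-39.3,-32.9,12,0,0,-1.15,1],[-39.3,-32.9,12,0,0,-1.15,1],[-39.3,-32.9,12,0,0,-1.15,1],[-39.3,-32.9,12,0,0,-1.15,1],[-39.3,-32.9,12,0,0,-1.15,1],[-39.3,-32.9,12,0,0,-1.15,1],[-39.3,-32.9,12,0,0,-1.15,1],[-39.3,-32.9,12,0,0,-1.15,1],[-39.3,-32.9,12,0,0,-1.15,1],[-39.3,-32.9,12,0,0,-1.15,1],[-39.3,-32.9,12,0,0,-1.15,1],[-39.3,-32.9,12,0,0,-1.15,1]]]}' 30; python3 -c "
from h import *
go(467.4,97.6,13,223)"
```

```text
time: 1.7
tool_pos: [467.1, 98.7, 111.6]
tcp_rot: [-180.0, 0.0, -136.8]
ft_force: [0.9, 0.8, -0.2]
finger_gap: 85.4
grip_force: 0.0
t 1.7 at [467.1  98.7 111.6] [-180.     0.  -136.8] gap 85.4 F [ 0.9  0.8 -0.2]
row 0.05 -0.1 9.86 rz 0.003
```

```bash
python3 -m handwheel '{"series": [[[0,-0.1,3,0,0,0,1],[0,-0.1,6,0,0,0,1],[0,-0.1,8.5,0,0,0,1],[0,-0.1,9.9,0,0,0,1],[0,-0.1,9.9,0,0,0,0.9],[0,-0.1,9.9,0,0,0,0.8],[0,-0.1,9.9,0,0,0,0.7],[0,-0.1,9.9,0,0,0,0.6],[0,-0.1,9.9,0,0,0,0.5],[0,-0.1,9.9,0,0,0,0.5],[0,-0.1,9.9,0,0,0,0.5],[0,-0.1,9.9,0,0,0,0.5]]]}' 30; python3 -c "
from h import *
go(626.8,273.8,16,177.3)
c=eyes.snapshot('side');cv2.imwrite('pics/g1.png',cv2.resize(c['img'][120:270,140:340,::-1],None,fx=3,fy=3))"
```

```text
time: 3.2
tool_pos: [469.0, 97.0, 13.6]
tcp_rot: [-179.9, 0.1, -136.9]
ft_force: [-1.6, 0.4, 5.5]
finger_gap: 55.3
grip_force: 32.1
t 3.2 at [469.   97.   13.6] [-1.799e+02  1.000e-01 -1.369e+02] gap 55.3 F [-1.6  0.4  5.5]
row -23.6 2.13 -0.24 rz 0.799
```

View pics/g1.png

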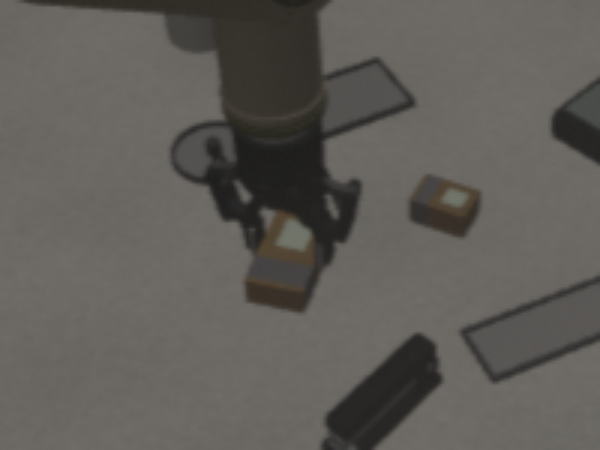

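```bash
python3 -c "
from h import *
c=eyes.snapshot('side')
P=lambda X:((proj(c,X)-[140,120])*3+1).round()
a=np.radians(43);u=np.array([np.cos(a),np.sin(a)]);v=np.array([-u[1],u[0]])
for z in(0,30):print(z,P([np.r_[np.array([467.4,97.6])+i*48*u+j*28*v,z] for i,j in((1,1),(1,-1),(-1,-1),(-1,1))]).tolist())
print(P([469,97,13]),P([[469,97,13]+k*np.r_[v,0]*35 for k in(1,-1)]))
"
```

```text
0 [[280.0, 228.0], [336.0, 239.0], [305.0, 314.0], [246.0, 302.0]]
30 [[278.0, 206.0], [335.0, 217.0], [302.0, 292.0], [243.0, 280.0]]
[[293. 260.]] [[257. 253.]
 [329. 267.]]
```

```bash
python3 -m handwheel '{"series": [[[0,0,-2,0,0,0,0.5],[0,0,-5,0,0,0,0.5],[-2.5,0.2,-6,0,0,0.08,0.5],[-5,0.5,-6,0,0,0.17,0.5],[-7.5,0.7,-6,0,0,0.25,0.5],[-10,0.9,-6,0,0,0.34,0.5],[-12.5,1.1,-6,0,0,0.42,0.5],[-15,1.3,-6,0,0,0.51,0.5],[-17.5,1.6,-6,0,0,0.6,0.5],[-20,1.8,-6,0,0,0.68,0.5],[-22,2,-6,0,0,0.75,0.5],[-23.6,2.1,-6,0,0,0.8,0.5]]]}' 30; python3 -c "
from h import *
go(626.8,273.8,16.5,177.3)"
```

```text
time: 4.8
tool_pos: [626.2, 273.9, 71.9]
tcp_rot: [-180.0, -0.0, 177.2]
ft_force: [-0.7, -0.9, -1.9]
finger_gap: 55.1
grip_force: 33.6
t 4.8 at [626.2 273.9  71.9] [-180.    -0.   177.2] gap 55.1 F [-0.7 -0.9 -1.9]
row -0.06 -0.01 5.54 rz -0.003
```

```bash
python3 -m handwheel '{"series": [[[0,0,2,0,0,0,0.5],[0,0,4,0,0,0,0.5],[0,0,5,0,0,0,0.5],[0,0,5.5,0,0,0,0.5],[0,0,5.6,0,0,0,0.5],[0,0,5.6,0,0,0,0.5],[0,0,5.6,0,0,0,0.75],[0,0,5.6,0,0,0,1],[0,0,5.6,0,0,0,1],[0,0,3,0,0,0,1],[0,0,-1,0,0,0,1],[0,0,-5,0,0,0,1]]]}' 30; python3 -c "
from h import *
go(625.5,80,110,123.2)"
```

```text
time: 6.3
tool_pos: [625.7, 273.4, 123.1]
tcp_rot: [-180.0, -0.0, 177.3]
ft_force: [0.3, -0.3, -0.2]
finger_gap: 85.0
grip_force: 0.0
t 6.3 at [625.7 273.4 123.1] [-180.    -0.   177.3] gap 85.0 F [ 0.3 -0.3 -0.2]
row -0.91 -19.32 1.31 rz 0.944
```

```bash
python3 -m handwheel '{"series": [[[-0.9,-19.3,1.3,0,0,0.94,1],[-0.9,-19.3,1.3,0,0,0.94,1],[-0.9,-19.3,1.3,0,0,0.94,1],[-0.9,-19.3,1.3,0,0,0.94,1],[-0.9,-19.3,1.3,0,0,0.94,1],[-0.9,-19.3,1.3,0,0,0.94,1],[-0.9,-19.3,1.3,0,0,0.94,1],[-0.9,-19.3,1.3,0,0,0.94,1]]]}' 30; python3 -c "
from h import *
go(625.5,80,12.5,123.2)
for n in('top','side'):
    c=eyes.snapshot(n);cv2.imwrite('pics/p1%s.png'%n,c['img'][:,:,::-1])
    for u,b,k in blobs(c,mask(c),18):
        if 40<b[2]<160: print(n,u,b)
c=cv2.imread('pics/p1top.png')[140:265,140:300];d=cv2.imread('pics/p1side.png')[110:235,190:350]
cv2.imwrite('pics/p1.png',cv2.resize(np.hstack([c,d]),None,fx=2.5,fy=2.5))"
```

```text
time: 7.3
tool_pos: [625.7, 80.6, 109.3]
tcp_rot: [-180.0, -0.0, 123.6]
ft_force: [0.2, -0.7, 0.5]
finger_gap: 85.4
grip_force: 0.0
t 7.3 at [625.7  80.6 109.3] [-180.    -0.   123.6] gap 85.4 F [ 0.2 -0.7  0.5]
row -0.04 -0.05 9.68 rz 0.007
top [380. 242.] [ 457.5 -261.2   86.2   69.9    1.3]
top [314. 243.] [454.8 -88.4 122.4  36.2  18.1]
top [ 92. 201.] [563.1 495.6 157.9  79.6  72.1]
top [381. 174.] [ 639.9 -271.5   68.3   58.2  -44.8]
top [313. 179.] [624.9 -87.5 149.1  63.1  -5.9]
side [391. 361.] [ 531.4 -458.4  155.4  125.8  -87.3]
side [308. 309.] [ 453.6 -270.5   88.6   70.8    1.6]
side [371. 273.] [ 638.9 -271.4   79.1   59.4   39.7]
side [535. 266.] [1005.8 -465.7  159.4   49.4   89.1]
side [267. 253.] [457.6 -85.6 146.8  54.9  18.8]
side [322. 229.] [620.7 -96.4 151.1  67.8  -6.1]
side [288. 188.] [623.6  78.1  69.1  66.4 -57.1]
side [ 21. 191.] [-21.7 470.3 131.9  52.4 -85.9]
side [211. 171.] [470.7 262.3  91.5  88.4  57.9]
```

View pics/p1.png

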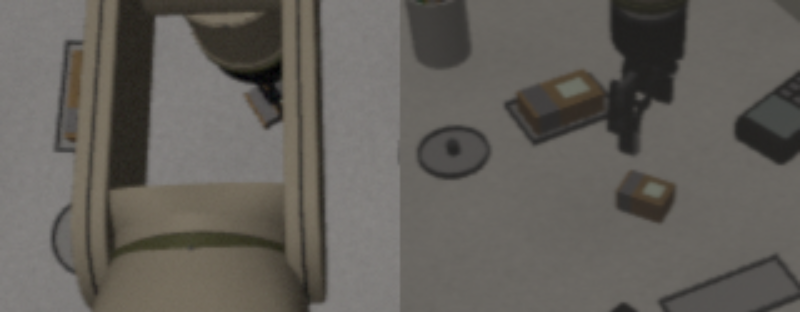

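```bash
python3 -m handwheel '{"series": [[[0,0,3,0,0,0,1],[0,0,6,0,0,0,1],[0,0,8.5,0,0,0,1],[0,0,9.7,0,0,0,1],[0,0,9.7,0,0,0,0.85],[0,0,9.7,0,0,0,0.7],[0,0,9.7,0,0,0,0.6],[0,0,9.7,0,0,0,0.5],[0,0,9.7,0,0,0,0.4],[0,0,9.7,0,0,0,0.35],[0,0,9.7,0,0,0,0.35],[0,0,9.7,0,0,0,0.35]]]}' 30; python3 -c "
from h import *
go(458,-264.5,16,181.5)"
```

```text
time: 8.9
tool_pos: [626.4, 80.3, 13.2]
tcp_rot: [179.9, 0.0, 123.4]
ft_force: [-1.3, -0.0, 5.5]
finger_gap: 39.4
grip_force: 31.6
t 8.9 at [626.4  80.3  13.2] [179.9   0.  123.4] gap 39.4 F [-1.3 -0.   5.5]
row -19.51 -33.04 -0.28 rz -1.014
```

```bash
python3 -m handwheel '{"series": [[[0,0,-3,0,0,0,0.35],[0,0,-7,0,0,0,0.35],[-1.5,-2.5,-9,0,0,-0.08,0.35],[-3.5,-6,-9,0,0,-0.18,0.35],[-6,-10,-9,0,0,-0.3,0.35],[-8.5,-14,-9,0,0,-0.43,0.35],[-11,-18.5,-9,0,0,-0.57,0.35],[-13.5,-23,-9,0,0,-0.7,0.35],[-16,-27,-9,0,0,-0.83,0.35],[-18,-30.5,-9,0,0,-0.93,0.35],[-19.1,-32.3,-9,0,0,-0.99,0.35],[-19.5,-33,-9,0,0,-1.01,0.35]]]}' 30; python3 -c "
from h import *
go(458,-264.5,15.8,181.5)"
```

```text
time: 10.4
tool_pos: [456.8, -265.1, 102.0]
tcp_rot: [180.0, -0.0, -178.8]
ft_force: [0.2, 0.5, -0.4]
finger_gap: 39.2
grip_force: 30.8
t 10.4 at [ 456.8 -265.1  102. ] [ 180.    -0.  -178.8] gap 39.2 F [ 0.2  0.5 -0.4]
row -0.12 0.06 8.62 rz -0.005
```

```bash
python3 -m handwheel '{"series": [[[-0.1,0,3,0,0,0,0.35],[-0.1,0,6,0,0,0,0.35],[-0.1,0,7.8,0,0,0,0.35],[-0.1,0,8.5,0,0,0,0.35],[-0.1,0,8.65,0,0,0,0.35],[-0.1,0,8.65,0,0,0,0.35],[-0.1,0,8.65,0,0,0,0.6],[-0.1,0,8.65,0,0,0,0.8],[-0.1,0,8.65,0,0,0,0.8],[-0.1,0,6,0,0,0,1],[-0.1,0,2,0,0,0,1],[-0.1,0,-2,0,0,0,1]]]}' 30; python3 -c "
from h import *
go(455,-88.5,120,198.3)"
```

```text
time: 11.9
tool_pos: [458.2, -264.0, 123.2]
tcp_rot: [180.0, -0.0, -178.7]
ft_force: [0.2, -0.2, -0.2]
finger_gap: 85.7
grip_force: 0.0
t 11.9 at [ 458.2 -264.   123.2] [ 180.    -0.  -178.7] gap 85.7 F [ 0.2 -0.2 -0.2]
row -0.06 17.55 0.32 rz -0.297
```

```bash
python3 -m handwheel '{"series": [[[0,4,0,0,0,-0.05,1],[0,9,0,0,0,-0.15,1],[-0.1,13.5,0,0,0,-0.25,1],[-0.1,16.5,0,0,0,-0.3,1],[-0.1,17.5,0.3,0,0,-0.3,1],[-0.1,17.5,0.3,0,0,-0.3,1],[-0.1,17.5,0.3,0,0,-0.3,1]]]}' 30; python3 -c "
from h import *
go(455,-88.5,22,198.3)
for n in('top','side'):
    c=eyes.snapshot(n);cv2.imwrite('pics/p2%s.png'%n,c['img'][:,:,::-1])
c=cv2.imread('pics/p2top.png')[160:280,240:420];d=cv2.imread('pics/p2side.png')[210:330,210:390]
cv2.imwrite('pics/p2.png',cv2.resize(np.hstack([c,d]),None,fx=2.2,fy=2.2))"
```

```text
time: 12.78
tool_pos: [455.8, -90.1, 119.3]
tcp_rot: [-180.0, -0.0, -161.6]
ft_force: [0.4, -0.2, 0.4]
finger_gap: 85.4
grip_force: 0.0
t 12.8 at [455.8 -90.1 119.3] [-180.    -0.  -161.6] gap 85.4 F [ 0.4 -0.2  0.4]
row 0.02 0.18 9.73 rz 0.002
```

View pics/p2.png

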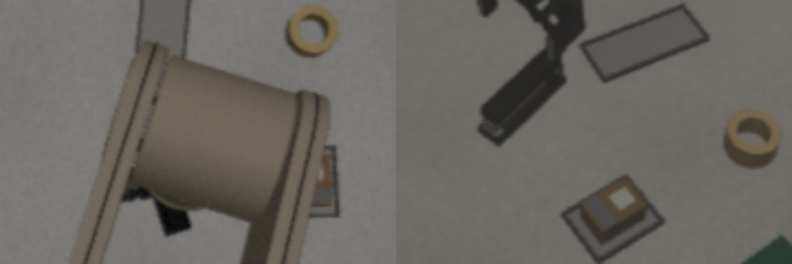

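```bash
python3 -m handwheel '{"series": [[[0,0.1,3,0,0,0,1],[0,0.1,6,0,0,0,1],[0,0.1,8.5,0,0,0,1],[0,0.1,9.7,0,0,0,1],[0,0.1,9.7,0,0,0,0.8],[0,0.1,9.7,0,0,0,0.65],[0,0.1,9.7,0,0,0,0.5],[0,0.1,9.7,0,0,0,0.4],[0,0.1,9.7,0,0,0,0.3],[0,0.1,9.7,0,0,0,0.2],[0,0.1,9.7,0,0,0,0.2],[0,0.1,9.7,0,0,0,0.2]]]}' 40; python3 -c "
from h import *
go(626.8,-89,25,174.2)"
```

```text
time: 14.38
tool_pos: [455.9, -88.5, 22.8]
tcp_rot: [-180.0, 0.0, -161.5]
ft_force: [-0.2, 0.2, 5.2]
finger_gap: 25.2
grip_force: 39.6
t 14.4 at [455.9 -88.5  22.8] [-180.     0.  -161.5] gap 25.2 F [-0.2  0.2  5.2]
row -16.2 -5.46 -0.22 rz 0.423
```

```bash
python3 -m handwheel '{"series": [[[0,0,-2,0,0,0,0.2],[0,0,-5,0,0,0,0.2],[-1.5,-0.5,-6,0,0,0.04,0.2],[-3.5,-1.2,-6,0,0,0.1,0.2],[-5.5,-1.9,-6,0,0,0.15,0.2],[-7.5,-2.6,-6,0,0,0.2,0.2],[-9.5,-3.2,-6,0,0,0.25,0.2],[-11.5,-3.9,-6,0,0,0.3,0.2],[-13.5,-4.5,-6,0,0,0.35,0.2],[-15,-5.1,-6,0,0,0.39,0.2],[-16,-5.4,-6,0,0,0.42,0.2],[-16.2,-5.5,-6,0,0,0.42,0.2]]]}' 40; python3 -c "
from h import *
go(626.8,-89,25,174.2)
c=eyes.snapshot('side');cv2.imwrite('pics/p3.png',cv2.resize(c['img'][130:290,240:440,::-1],None,fx=3,fy=3))"
```

```text
time: 15.88
tool_pos: [626.3, -88.9, 81.6]
tcp_rot: [180.0, -0.1, 174.4]
ft_force: [-0.3, -0.7, -2.8]
finger_gap: 25.3
grip_force: 40.0
t 15.9 at [626.3 -88.9  81.6] [ 1.800e+02 -1.000e-01  1.744e+02] gap 25.3 F [-0.3 -0.7 -2.8]
row -0.05 -0.0 5.66 rz 0.004
```

View pics/p3.png

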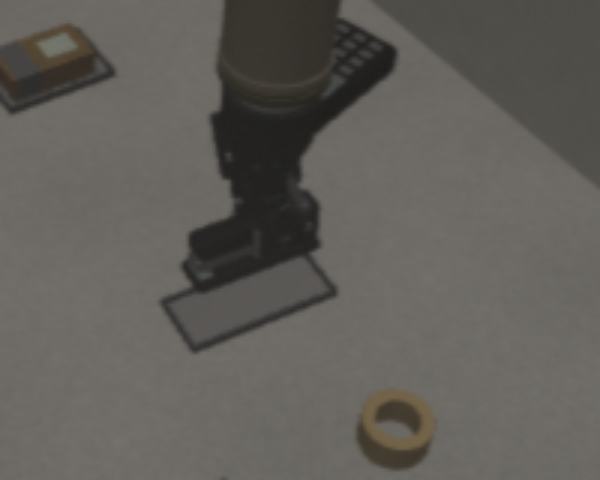

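```bash
python3 -m handwheel '{"series": [[[-0.05,0,2,0,0,0,0.2],[-0.05,0,4,0,0,0,0.2],[-0.05,0,5.2,0,0,0,0.2],[-0.05,0,5.65,0,0,0,0.2],[-0.05,0,5.7,0,0,0,0.2],[-0.05,0,5.7,0,0,0,0.2],[-0.05,0,5.7,0,0,0,0.4],[-0.05,0,5.7,0,0,0,0.6],[-0.05,0,5.7,0,0,0,0.7],[-0.05,0,3,0,0,0,0.8],[-0.05,0,-1,0,0,0,1],[-0.05,0,-5,0,0,0,1]]]}' 40; python3 -c "
from h import *
go(640.6,-271.7,120,174.2)"
```

```text
time: 17.42
tool_pos: [626.7, -89.1, 133.1]
tcp_rot: [180.0, -0.0, 174.4]
ft_force: [0.7, 0.8, 0.1]
finger_gap: 85.7
grip_force: 0.0
t 17.4 at [626.7 -89.1 133.1] [180.   -0.  174.4] gap 85.7 F [0.7 0.8 0.1]
row -3.17 -18.04 1.31 rz 0.003
```

```bash
python3 -m handwheel '{"series": [[[-0.5,-3,0,0,0,0,1],[-1.2,-8,0,0,0,0,1],[-2.2,-13,0.5,0,0,0,1],[-3,-17,1.3,0,0,0,1],[-3.2,-18,1.3,0,0,0,1],[-3.2,-18,1.3,0,0,0,1],[-3.2,-18,1.3,0,0,0,1]]]}' 30; python3 -c "
from h import *
go(640.6,-271.7,13,174.2)
for n in('top','side'):
    c=eyes.snapshot(n);cv2.imwrite('pics/p4%s.png'%n,c['img'][:,:,::-1])
c=cv2.imread('pics/p4top.png')[140:260,280:420];d=cv2.imread('pics/p4side.png')[180:300,260:420]
cv2.imwrite('pics/p4.png',cv2.resize(np.hstack([c,d]),None,fx=2.5,fy=2.5))"
```

```text
time: 18.3
tool_pos: [641.5, -270.1, 119.6]
tcp_rot: [180.0, 0.0, 174.5]
ft_force: [-0.1, 0.0, -0.3]
finger_gap: 85.4
grip_force: 0.0
t 18.3 at [ 641.5 -270.1  119.6] [180.    0.  174.5] gap 85.4 F [-0.1  0.  -0.3]
row 0.08 -0.17 10.66 rz 0.005
```

View pics/p4.png

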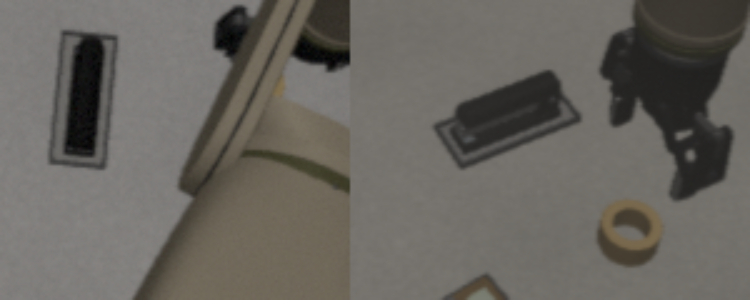

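Stapler sits square in its tray. Grasp the tape.

```bash
python3 -m handwheel '{"series": [[[0.05,-0.15,3,0,0,0,1],[0.05,-0.15,6,0,0,0,1],[0.05,-0.15,9,0,0,0,1],[0.05,-0.15,10.6,0,0,0,1],[0.05,-0.15,10.7,0,0,0,0.9],[0.05,-0.15,10.7,0,0,0,0.8],[0.05,-0.15,10.7,0,0,0,0.7],[0.05,-0.15,10.7,0,0,0,0.6],[0.05,-0.15,10.7,0,0,0,0.55],[0.05,-0.15,10.7,0,0,0,0.55],[0.05,-0.15,10.7,0,0,0,0.55],[0.05,-0.15,10.7,0,0,0,0.55]]]}' 30; python3 -c "
from h import *
go(475.5,273.8,100,174.2)"
```

```text
time: 19.9
tool_pos: [641.9, -273.5, 14.8]
tcp_rot: [-179.9, 0.2, 174.4]
ft_force: [-1.3, 1.2, 6.2]
finger_gap: 59.2
grip_force: 31.0
t 19.9 at [ 641.9 -273.5   14.8] [-179.9    0.2  174.4] gap 59.2 F [-1.3  1.2  6.2]
row 21.91 52.84 -8.52 rz 0.003
```

```bash
python3 -m handwheel '{"series": [[[0,0,-3,0,0,0,0.55],[0,0,-7,0,0,0,0.55],[0,0,-10,0,0,0,0.55],[1,2,-10,0,0,0,0.55],[2.5,6,-10,0,0,0,0.55],[4.1,10,-10,0,0,0,0.55],[5.8,14,-10,0,0,0,0.55],[7.5,18,-10,0,0,0,0.55],[9.1,22,-10,0,0,0,0.55],[10.8,26,-10,0,0,0,0.55],[12.4,30,-10,0,0,0,0.55],[13.3,32,-10,0,0,0,0.55]]]}' 30; python3 -c "
from h import *
go(475.5,273.8,100,174.2)"
```

```text
time: 21.4
tool_pos: [539.3, 60.5, 113.4]
tcp_rot: [180.0, 0.1, 174.5]
ft_force: [0.2, 0.3, 0.1]
finger_gap: 58.9
grip_force: 32.5
t 21.4 at [539.3  60.5 113.4] [1.800e+02 1.000e-01 1.745e+02] gap 58.9 F [0.2 0.3 0.1]
row 8.4 20.62 1.34 rz 0.005
```

```bash
python3 -m handwheel '{"series": [[[0.8,2,0,0,0,0,0.55],[2.4,6,0,0,0,0,0.55],[4.1,10,0,0,0,0,0.55],[5.7,14,0,0,0,0,0.55],[7.2,17.5,1,0,0,0,0.55],[8,19.7,2,0,0,0,0.55],[8.4,20.6,3,0,0,0,0.55],[8.4,20.6,3,0,0,0,0.55],[8.4,20.6,3,0,0,0,0.55]]]}' 30; python3 -c "
from h import *
go(475.5,273.8,17,174.2)
c=eyes.snapshot('side');cv2.imwrite('pics/p5.png',cv2.resize(c['img'][90:230,130:310,::-1],None,fx=3.3,fy=3.3))
for k in range(4):
    eyes.snapshot('top');print(status.sense()['tool_pos'].round(1))"
```

```text
time: 22.52
tool_pos: [476.5, 271.0, 82.7]
tcp_rot: [-180.0, 0.0, 174.4]
ft_force: [0.3, 0.5, 0.1]
finger_gap: 58.9
grip_force: 32.5
t 22.5 at [476.5 271.   82.7] [-180.     0.   174.4] gap 58.9 F [0.3 0.5 0.1]
row 0.13 0.27 6.57 rz 0.003
[476.7 271.1  82.9]
[476.7 271.1  82.9]
[476.6 271.2  82.8]
[476.5 271.3  82.7]
```

View pics/p5.png

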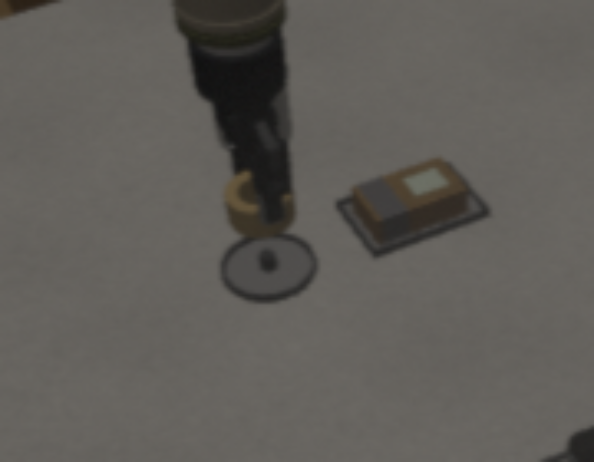

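```bash
python3 -m handwheel '{"series": [[[0.1,0.25,0,0,0,0,0.55],[0.1,0.25,2,0,0,0,0.55],[0.1,0.25,4,0,0,0,0.55],[0.1,0.25,5.8,0,0,0,0.55],[0.1,0.25,6.5,0,0,0,0.55],[0.1,0.25,6.7,0,0,0,0.55],[0.1,0.25,6.7,0,0,0,0.55],[0.1,0.25,6.7,0,0,0,0.75],[0.1,0.25,6.7,0,0,0,0.95],[0.1,0.25,6.7,0,0,0,1],[0.1,0.25,4,0,0,0,1],[0.1,0.25,0,0,0,0,1]]]}' 30; python3 -c "
from h import *
go(400,0,250,174.2)"
```

```text
time: 24.28
tool_pos: [473.7, 273.7, 81.2]
tcp_rot: [-179.9, -0.2, 174.4]
ft_force: [0.5, -0.2, 0.8]
finger_gap: 85.3
grip_force: 0.0
t 24.3 at [473.7 273.7  81.2] [-179.9   -0.2  174.4] gap 85.3 F [ 0.5 -0.2  0.8]
row 4.66 -27.95 -16.88 rz 0.003
```

```bash
python3 -m handwheel '{"series": [[[0,0,-6,0,0,0,1],[0,0,-12,0,0,0,1],[3,3,-15,0,0,0,1],[7,7,-15,0,0,0,1],[11,11,-15,0,0,0,1],[15,15,-15,0,0,0,1],[19,19,-15,0,0,0,1],[23,22,-15,0,0,0,1],[26,25,-15,0,0,0,1],[27,25,-15,0,0,0,1],[27,25,-15,0,0,0,1],[27,25,-15,0,0,0,1]]]}'; python3 - <<'E'
from h import *
T=dict(L=(626.8,273.8),S=(458,-264.5),St=(626.8,-89),R=(475.5,273.8))
for n in('top','side'):
    c=eyes.snapshot(n);m=mask(c);cv2.imwrite('pics/f%s.png'%n,c['img'][:,:,::-1])
    H=cv2.findContours(m,cv2.RETR_TREE,cv2.CHAIN_APPROX_NONE)[0]
    for k in H:
        if cv2.contourArea(k)<200:continue
        for z in ([8,18] if n=='top' else [18]):
            (x,y),(w,h),a=cv2.minAreaRect(cast(c,k[:,0],z).astype(np.float32))
            if 30<max(w,h)<165 and 400<x<700: print(n,z,np.round([x,y,w,h,a],1))
c=cv2.imread('pics/ftop.png')[140:280,60:500];d=cv2.imread('pics/fside.png')[80:340,170:440]
c=cv2.resize(c,None,fx=1.8,fy=1.8);d=cv2.resize(d,None,fx=1.2,fy=1.2)
o=np.zeros((c.shape[0]+d.shape[0],c.shape[1],3),np.uint8);o[:len(c)]=c;o[len(c):,:d.shape[1]]=d;cv2.imwrite('pics/f.png',o)
E
```

```text
time: 25.78
tool_pos: [231.9, 548.8, 232.3]
tcp_rot: [-180.0, 0.0, 174.3]
ft_force: [-0.2, 0.9, 0.5]
finger_gap: 85.5
grip_force: 0.0
top 8 [ 458.2 -263.5   87.    70.6    1.3]
top 18 [ 457.5 -261.2   86.2   69.9    1.3]
top 8 [475.1 274.   88.2  88.1   2.4]
top 18 [474.3 271.3  87.3  87.3   2.4]
top 8 [ 532.1 -464.3  120.7  163.3    2.9]
top 18 [ 530.8 -460.2  119.6  161.8    2.9]
top 8 [564.6 500.1 159.9  80.4  72.1]
top 18 [563.  495.3 158.4  79.6  72.1]
top 8 [627.3 274.4  88.1 126.6  87.3]
top 18 [625.  271.7  87.3 125.5  87.3]
top 8 [627.1 -88.3  64.  150.5  84.4]
top 18 [624.9 -87.6  63.4 149.1  84.4]
side 18 [ 531.4 -458.4  125.8  155.4    2.8]
side 18 [ 453.6 -270.1   88.6   71.7    1.4]
side 18 [624.4 -90.3  80.7 157.2  83.9]
side 18 [473.2 266.1 100.6  88.4  57.9]
side 18 [621.  268.  103.2 128.   86.8]
```

View pics/f.png

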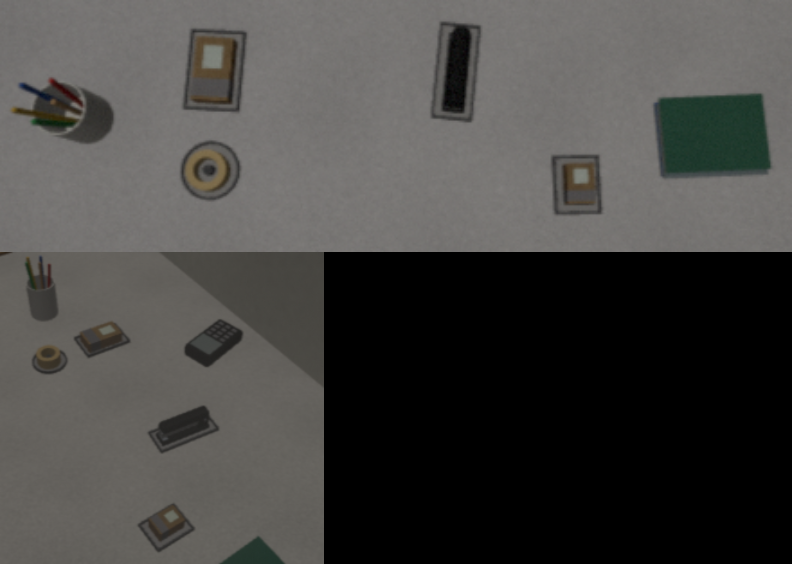

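```bash
python3 - <<'E'
from h import *
c=eyes.snapshot('top');im=c['img'].astype(int);s=im.max(2)-im.min(2);g=im.mean(2)
for nm,m,z in(('brown',(s>14),20),('black',g<28,30)):
    for k in cv2.findContours(m.astype(np.uint8),0,1)[0]:
        if cv2.contourArea(k)<80:continue
        (x,y),(w,h),a=cv2.minAreaRect(cast(c,k[:,0],z).astype(np.float32))
        if 400<x<700 and -300<y<350:print(nm,np.round([x,y,w,h,a],1))
E
```

```text
brown [ 4.699e+02 -2.652e+02  3.900e+01  4.460e+01  4.000e-01]
brown [4.752e+02 2.760e+02 5.790e+01 6.620e+01 4.000e-01]
brown [643.6 273.9  61.9  64.7  87.4]
black [626.2 -89.2  29.1 125.8  84. ]
```

```bash
python3 -c "
from bench import r
print(r.hand_in())"
```

```text
the job is handed in; nothing more can be done
None
```

I put both cartons, the stapler and the tape roll into their trays in the order asked. The last pictures showed each one flat, the cartons and stapler square to within about 1°, and the tape roll over its post. I left the pen pot and notebooks alone, and handed the job in at about 26 s.

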